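Close and lock the gear-case cover of an etching press

ROBOT

A 6-joint arm with a two-finger parallel gripper is mounted at the origin on the work surface. World frame = base frame: x ahead of the robot, y to its left, z up, the work surface at z = 0. Lengths are in m, angles in rad, forces in N, time in s.
With the tool pointing down it reaches from about 0.275 to 0.875 m from the base axis. Payload 12.5 kg.
Tool frame: the origin (TCP) lies on the centre line of the jaws, within the pads' length; the fingertips stand r.finger_overhang ahead of it and the grasp point (between the pads) lies 3 mm ahead of it (r.finger_overhang is the distance from the TCP to the fingertips, in m); z points along the fingers, y is the line along which they close (so a half turn about z gives the same grasp; the last joint's range is limited). The gripper opens to 85 mm and grips with 20 to 120 N. Pads are 22 mm wide; open, the fingers measure 114 mm over their backs; the gripper's body (76 mm by 85 mm) begins 54 mm behind the grasp point. The pads swing forward as they close: fully open they stand 13 mm farther back than shut.
Start: joints at [1.023, 0.351, 1.652, -0, 1.139, -0.085], TCP at [0.246, 0.492, 0.253] pointing down, gripper open.
Joint ranges: [-2.75, 2.75], [-0.79, 2.1], [0.01, 2.65], [-1.57, 4.71], [0.07, 3.14], [-2.87, 2.87]. Speed limits (rad/s): [2.22, 2.22, 2.79, 3.14, 3.14, 3.14].

INTERFACE

Orientations are given as a unit quaternion [x, y, z, w].
In Python, from cell import r, optics gives the robot as it stands. The module is installed in compiled form; this text tells all that it offers. Calls block until the motion is done:
- r.move_to(position, orientation): joint-space move of the TCP to a pose.
- r.move_linear(position, rot=None, vel=0.15): straight line of the TCP; rot=None keeps the orientation; vel is the mean speed in m/s.
- r.set_joints(angles): joint-space move.
- r.set_gripper(opening, squeeze=None): opening from 0.0 (shut) to 1.0 (fully open); squeeze is the grip in N (None keeps the last); returns when the fingers have stopped.
- r.sleep(seconds).
- r.inverse_kinematics(position, orientation): joint angles nearest the present ones, or None.
- optics.get_image(name): name is "side" or "top"; returns a dict with "pixels" (420x560x3 uint8, red, green, blue), "depth" (420x560 float32, m along the optical axis (not along the pixel's ray), 0 where there is no reading), "fx", "fy", "cx", "cy" (pixels), "D" ([k1, k2, p1, p2, k3] as OpenCV has them; the pictures are not rectified), "camera_from_world" (4x4, takes a point from world to camera coordinates). Camera axes: x right, y down, z forward; pixel columns grow to the right and rows downward; lengths in m; the calibration is good to about 2 mm. A picture is of the moment at which its call begins.
A pose or a line that the arm cannot do raises r.PlanningError and nothing moves.
- r.hand_in(): hands the job in; it is judged then, once.
Readings, each from a call of its own:
- r.current_t(): time.
- r.current_q(): joint angles.
- r.current_qvel(): joint speeds.
- r.current_effort(): joint torques, N m.
- r.current_tool_pos(): TCP position.
- r.current_ee_rot(): TCP orientation.
- r.current_contact_force(): force on the tool from outside, world axes, zero at the start.
- r.current_torque(): the same for the moment, N m.
- r.current_opening(): opening from 0.0 (shut) to 1.0 (fully open).
- r.current_finger_force(): force on a finger pad.
Only numpy, scipy, OpenCV 4.12 (cv2) and the standard library are available. Lean on these libraries where they do the work, as an engineer would, in place of code of your own. Each camera call takes 0.05 s, during which the arm holds its last target. There are 200 camera calls.

TASK

The gear case of the table-top etching press has been greased and its hinged cover still stands open: swing the cover down gently until it is fully shut, without letting it slam. Then fasten both red wing studs, in either order: press lightly and turn the wing to and fro until its pin drops into the slot underneath, push it fully in against its spring without forcing it, turn it clockwise as far as it goes, about a quarter turn, and let it spring back into its locked notch. Leave the ink jar, the oil bottle and the grease pot where they stand.

Things in the scene. Friction and masses are not known exactly. Their poses are not given: they have to be found in the camera images.
- press: Table-top etching press, fixed. Origin: on the table under the middle of its black gear case (210 mm along x, 150 mm along y, 100 mm high, open on top, gears inside). A black side frame 225 mm high stands at y = 90 to 120 mm, x = -60 to 60 mm; the rollers and bed lie beyond it (+y). The cover closes the top of the case.
- lock_rail: Fixed steel rail inside the case under the cover's free edge, 198 mm along x; it carries the two adjustable receptacles, one under each stud, that the cross pins lock into (set at hidden heights, their slots at hidden angles; the slotted plates give 0.12 rad either way against a light spring). Origin: middle of its underside, 58 mm above the table.
- cover_panel (a joint): Opening angle of the grey hinged cover (rad): 0 = shut, lying flat on the case; 1.3 = fully open; starts at 0.55 to 1.15. Friction hinge: it stays where it is left and takes about 2 to 5 N at its free edge to close. The cover is 204 mm along x, 142 mm from hinge to free edge, 3 mm thick.
- cover_hinge (a point): Middle of the cover's hinge line, which runs along the press's x at press y = 69 mm, 100.5 mm above the table; turns with the cover (its -y points from the hinge to the free edge, z out of the outer face).
- cover_edge (a point): Middle of the cover's outer (upper) face 10 mm inside its free edge, a good spot to push: 132 mm from the hinge line, free of studs for 45 mm either side. Moves with the cover; z points out of the outer face.
- stud_a (a point): Top centre of the first stud's red wing (-x end of the cover); moves with it. The wing is a bar 10 mm thick (its x), 32 mm long (its y) and 20 mm high, on a steel disc 30 mm across and 4 mm thick whose top lies 20 mm under this point. Cover shut and stud out, it is 41 mm above the cover's face, 144.5 mm above the table. z is the stud's axis, out of the cover.
- stud_b (a point): Top centre of the second stud's red wing (+x end of the cover); moves with it. The wing is a bar 10 mm thick (its x), 32 mm long (its y) and 20 mm high, on a steel disc 30 mm across and 4 mm thick whose top lies 20 mm under this point. Cover shut and stud out, it is 41 mm above the cover's face, 144.5 mm above the table. z is the stud's axis, out of the cover.
- press_in_a (a joint): Depth the first stud is pushed in (m): 0 = sprung out. Spring: 3.6 N plus 0.5 N per mm. Cover shut: a pin out of line with its slot lands on the receptacle 1 to 4 mm deep; in line it goes on to a hard floor 11.5 to 14.5 mm deep (set differently per stud) and can turn within 2 mm of that. Locked and let go it rises 3.5 mm off the floor into the notch and stays in. Pin on receptacle: 25 N at most.
- press_in_b (a joint): The same for the second stud (m), with its own receptacle height.
- turn_a (a joint): Turn of the first stud (rad), clockwise seen from above: 0 = wing along the press's y; hard stops at -0.9 and at 1.571 = wing along the press's x, over the locking notch. Starts within 0.3 of 0; turns stiffly (0.03 N m), stays where left. The slot that admits its pin lies hidden at some turn from -0.6 to 0.6, differs per stud, and takes the pin up to 0.13 either side; until fully in, the pin is held in that slot.
- turn_b (a joint): The same for the second stud (rad), with its own slot angle.
- ink_jar: Black ink jar with a white lid, 62 mm across, 62 mm high, standing upright on the table beside the gear case (towards the press's -y). Origin: centre of its underside. Must stay where it is.
- oil_bottle: White oil bottle with a red cap, 44 mm across, 120 mm high, standing upright on the table beside the gear case (towards the press's -y). Origin: centre of its underside. Must stay where it is.
- grease_pot: Open aluminium bowl, 64 mm across, 45 mm high, standing upright on the table beside the gear case (towards the press's -y). Origin: centre of its underside. Must stay where it is.

How it is judged:
By the outcome, as a careful person would: the job done as asked, in the order asked, and still so for the second after the job is handed in, with the robot touching nothing.
It also fails if it takes over 72 s, if anything falls off the work surface, if the arm or the gripper's body presses on something with over 40 N, if the wrist force passes 120 N, or if a joint passes its speed limit or range.

## Working session

There is one attempt and no reset: what is moved stays moved. The work goes in short steps, each a Python script; the robot and the scene stay as the last script left them, time stands still between calls to the robot, and variables do not carry over. Pictures are saved under pics/ and viewed, at most 10 in all, crops included, and the job is handed in when it is done.

```bash
mkdir -p pics; python3 - <<'E'
from cell import r, optics
import numpy as np, cv2, pickle
for n in ("side","top"):
    im=optics.get_image(n); pickle.dump(im,open(f"pics/{n}0.pkl","wb"))
    cv2.imwrite(f"pics/{n}0.png",cv2.resize(im["pixels"][...,::-1],(800,600)))
    T=np.linalg.inv(im["camera_from_world"]); print(n,im["fx"],im["cx"],im["cy"],im["D"],T.round(3).tolist(),(im["depth"]>0).mean())
print(r.finger_overhang,r.current_t(),r.current_ee_rot(),r.current_opening(),r.current_contact_force())
E
```

```text
side 451.3273436702699 279.05693855888217 200.07900729800244 [-0.02622436  0.          0.          0.          0.        ] [[-0.745, -0.485, 0.458, 0.203], [-0.667, 0.52, -0.534, 0.348], [0.021, -0.703, -0.711, 0.681], [0.0, 0.0, 0.0, 1.0]] 0.986109693877551
top 441.5243230308915 287.2413724113738 207.11001990528945 [-0.08048625  0.          0.          0.          0.        ] [[0.016, -0.985, 0.174, 0.467], [-0.999, -0.022, -0.033, -0.076], [0.037, -0.173, -0.984, 0.776], [0.0, 0.0, 0.0, 1.0]] 0.9960714285714286
0.022 0.1 [ 2.29340012e-01  9.73346240e-01 -4.82109256e-04 -1.55773249e-04] 0.9995013240929698 [-0.31422182  0.49923799 -0.32091761]
```

View pics/side0.png

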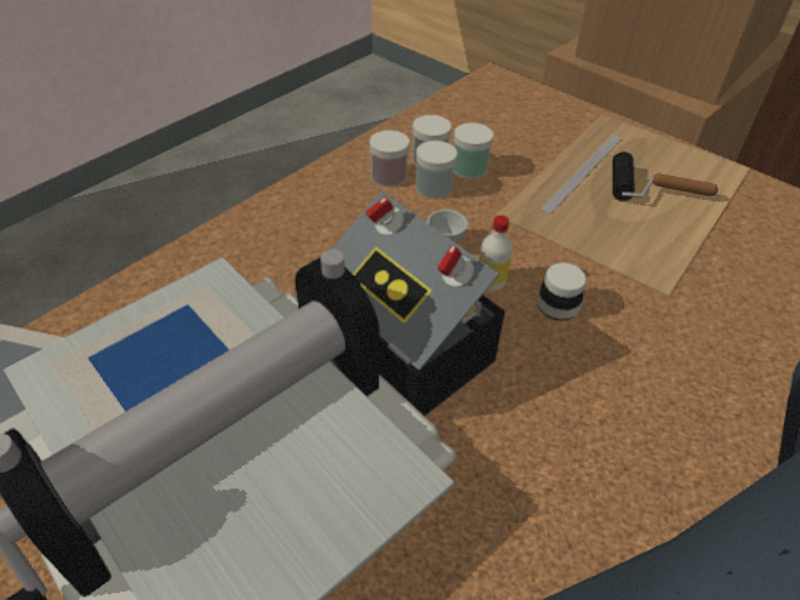

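View pics/top0.png

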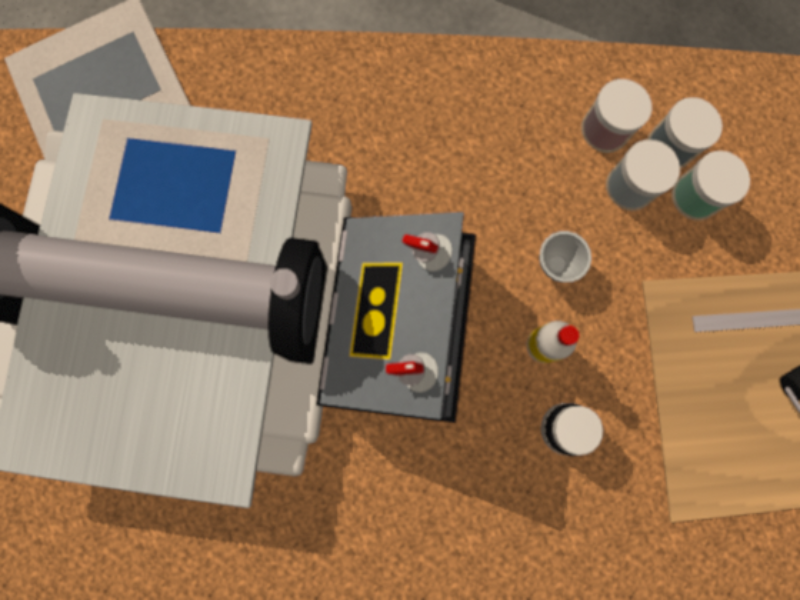

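The press's y runs roughly along world +y. Stud A is at about (405,368) and stud B at about (420,243) in the top view. I'll enlarge both views to pick corners.

```bash
python3 - <<'E'
import pickle,cv2,numpy as np
c={"top":(215,140,130,165),"side":(205,130,150,165)}
o=[]
for n,(x,y,w,h) in c.items():
    im=pickle.load(open(f"pics/{n}0.pkl","rb"))["pixels"][y:y+h,x:x+w,::-1]
    im=cv2.resize(im,None,fx=3.6,fy=3.6,interpolation=cv2.INTER_CUBIC)
    if n=="side": im=im[:,:]
    o.append(im); print(n,im.shape)
cv2.imwrite("pics/crop_top.png",o[0]); cv2.imwrite("pics/crop_side.png",o[1])
E
```

```text
top (594, 468, 3)
side (594, 540, 3)
```

View pics/crop_top.png

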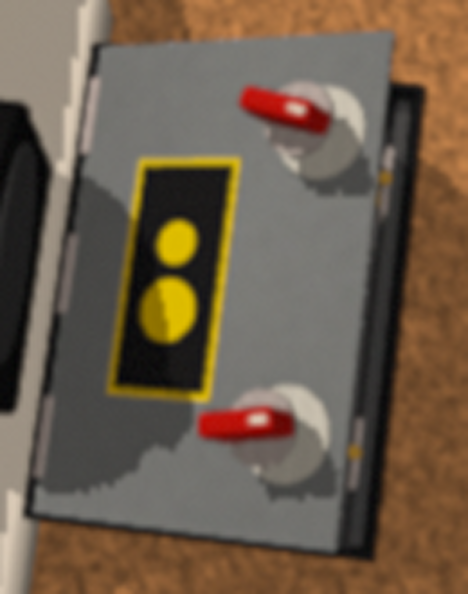

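View pics/crop_side.png

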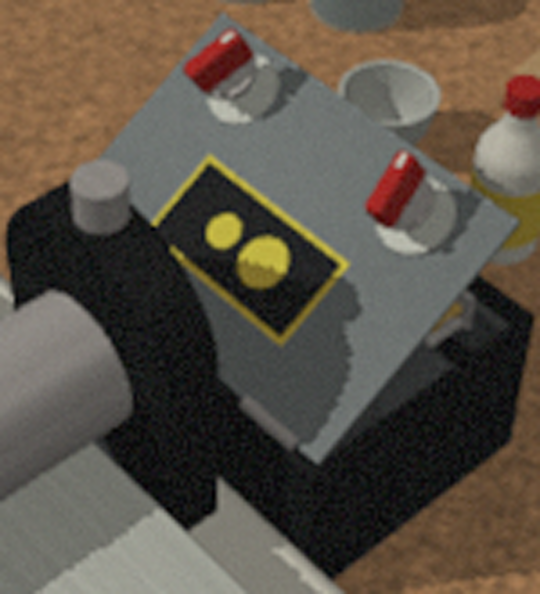

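The top crop shows the cover corners at (393,33), (337,552), (100,45) and (33,515). The case's free-edge corners are at (424,89) and (372,557). In the side crop the cover corners are (222,13), (517,220) and (320,463), and the case corner is (531,318). Next I fit the press pose and cover angle.

```bash
cat > h.py <<'E'
import numpy as np, cv2, pickle
from scipy.optimize import least_squares
from scipy.spatial.transform import Rotation as R
def proj(im,P):
    T=im["camera_from_world"]; K=np.array([[im["fx"],0,im["cx"]],[0,im["fy"],im["cy"]],[0,0,1]])
    return cv2.projectPoints(np.atleast_2d(P).astype(float),cv2.Rodrigues(T[:3,:3])[0],T[:3,3],K,np.array(im["D"],float))[0][:,0]
def Rz(a): return R.from_euler('z',a).as_matrix()
def press(p,L): return np.atleast_2d(L)@Rz(p[2]).T+np.array([p[0],p[1],0])
def cover(p,th,L): # L in hinge frame
    L=np.atleast_2d(L)@R.from_euler('x',-th).as_matrix().T+np.array([0,.069,.1005]); return press(p,L)
def red(im,box):
    x,y,w,h=box; hsv=cv2.cvtColor(im["pixels"],cv2.COLOR_RGB2HSV)
    m=(((hsv[...,0]<8)|(hsv[...,0]>172))&(hsv[...,1]>150)&(hsv[...,2]>60)); M=np.zeros_like(m); M[y:y+h,x:x+w]=m[y:y+h,x:x+w]
    return M
def tri(ims,uvs,x0):
    return least_squares(lambda X:np.concatenate([(proj(i,X)[0]-u) for i,u in zip(ims,uvs)]),x0)
E
python3 - <<'E'
from h import *
I={n:pickle.load(open(f"pics/{n}0.pkl","rb")) for n in("top","side")}
f=lambda a,o:(np.array(a)+.5)/3.6-.5+np.array(o)
t=lambda *a:f(a,(215,140)); s=lambda *a:f(a,(205,130))
F=.142;H=.102;z=.003
cov={"top":[((H,-F,z),t(393,33)),((-H,-F,z),t(337,552)),((H,0,z),t(100,45)),((-H,0,z),t(33,515))],
     "side":[((H,-F,z),s(222,13)),((-H,-F,z),s(517,220)),((-H,0,z),s(320,463))]}
cas={"top":[((.105,-.075,.1),t(424,89)),((-.105,-.075,.1),t(372,557))],"side":[((-.105,-.075,.1),s(531,318))]}
def res(p):
    o=[]
    for n in I:
        o+=[proj(I[n],cover(p,p[3],L))[0]-u for L,u in cov[n]]+[proj(I[n],press(p,L))[0]-u for L,u in cas[n]]
    return np.concatenate(o)
for sg in(1,):
    q=least_squares(res,[.45,-.05,0,.8],loss='soft_l1'); p=q.x; print(p.round(4),res(p).reshape(-1,2).round(1).tolist())
boxes={"b":{"top":(278,160,35,25),"side":(252,135,30,26)},"a":{"top":(268,248,32,20),"side":(303,168,26,30)}}
for k in boxes:
    uv=[]
    for n in("top","side"):
        yx=np.argwhere(red(I[n],boxes[k][n])); uv.append(yx[:,::-1].mean(0)); print(k,n,len(yx),uv[-1].round(1))
    g=tri([I["top"],I["side"]],uv,np.array([.45,-.05,.2])); X=g.x
    L=((X-[p[0],p[1],0])@Rz(p[2])-[0,.069,.1005])@R.from_euler('x',-p[3]).as_matrix()
    print(k,X.round(4),"cost",g.cost,"hinge-frame",L.round(4))
# cover plane check by depth in top & side
for n,bb in(("top",(225,160,40,90)),("side",(275,200,25,20))):
    im=I[n];x,y,w,h=bb;K=np.array([[im["fx"],0,im["cx"]],[0,im["fy"],im["cy"]],[0,0,1]])
    g=np.mgrid[x:x+w,y:y+h].reshape(2,-1).T.astype(float);d=im["depth"][g[:,1].astype(int),g[:,0].astype(int)]
    u=cv2.undistortPoints(g[:,None],K,np.array(im["D"]))[:,0];P=np.c_[u*d[:,None],d];T=np.linalg.inv(im["camera_from_world"]);P=P@T[:3,:3].T+T[:3,3]
    L=((P-[p[0],p[1],0])@Rz(p[2])-[0,.069,.1005])@R.from_euler('x',-p[3]).as_matrix()
    A=np.c_[L[:,:2],np.ones(len(L))];c=np.linalg.lstsq(A,L[:,2],rcond=None)[0];print(n,"plane z=",c.round(4),np.median(L[:,2]).round(4))
np.save("p.npy",p)
E
```

```text
[ 0.5645 -0.0846 -0.1043  0.5305] [[-0.1, -0.9], [-0.6, -0.4], [-0.8, -0.1], [-0.9, -0.9], [0.3, -2.0], [0.5, 1.2], [1.1, -0.1], [2.2, 0.6], [0.1, 0.3], [2.7, -1.2]]
b top 154 [293.  170.1]
b side 153 [265.  146.9]
b [ 0.6238 -0.1026  0.1883] cost 0.27983138647078754 hinge-frame [ 0.0608 -0.1141  0.0348]
a top 174 [282.  257.6]
a side 156 [314.1 182.9]
a [ 0.5039 -0.0896  0.1883] cost 0.47363330502326 hinge-frame [-0.0597 -0.1137  0.0351]
top plane z= [ 0.0437 -0.829  -0.0154] 0.003
side plane z= [-1.1172  0.4098 -0.0123] 0.0036
```

```bash
cat >> h.py <<'E'
def down(psi): 
    c,s=np.cos(psi),np.sin(psi)
    return R.from_matrix(np.array([[-s,c,0],[c,s,0],[0,0,-1]]).T.reshape(3,3).T if False else np.column_stack([[-s,c,0],[c,s,0],[0,0,-1]])).as_quat()
E
python3 - <<'E'
from h import *
from cell import r
p=np.load("p.npy")
e=cover(p,.7,[0,-.132,.003])[0]; print("edge",e)
for k in range(-8,9):
    psi=p[2]+k*np.pi/8
    q=r.inverse_kinematics([e[0],e[1],.36],down(psi)); print(k,None if q is None else np.round(q,2))
q0=r.current_q()
t0=r.current_t()
r.move_linear([.246,.492,.40],vel=.25); print(r.current_t()-t0)
r.set_gripper(0,30); print(r.current_t()-t0)
r.move_to([e[0],e[1],.36],down(p[2])); print(r.current_t()-t0,r.current_q().round(2),r.current_contact_force(),r.current_tool_pos(),r.current_opening())
E
```

```text
edge [ 0.56138981 -0.11442568  0.18783126]
-8 None
-7 [-0.28  0.31  1.45 -0.    1.39  2.57]
-6 [-0.28  0.31  1.45 -0.    1.39  2.18]
-5 [-0.28  0.31  1.45 -0.    1.39  1.79]
-4 [-0.28  0.31  1.45 -0.    1.39  1.39]
-3 [-0.28  0.31  1.45 -0.    1.39  1.  ]
-2 [-0.28  0.31  1.45 -0.    1.39  0.61]
-1 [-0.28  0.31  1.45 -0.    1.39  0.21]
0 [-0.28  0.31  1.45 -0.    1.39 -0.18]
1 [-0.28  0.31  1.45 -0.    1.39 -0.57]
2 [-0.28  0.31  1.45 -0.    1.39 -0.96]
3 [-0.28  0.31  1.45 -0.    1.39 -1.36]
4 [-0.28  0.31  1.45 -0.    1.39 -1.75]
5 [-0.28  0.31  1.45 -0.    1.39 -2.14]
6 [-0.28  0.31  1.45 -0.    1.39 -2.53]
7 None
8 None
0.7333000000000001
1.5
3.9332999999999996 [-0.28  0.31  1.45  0.    1.39 -0.18] [ 0.13128549 -0.80223709 -0.07078937] [ 0.56152301 -0.11370859  0.36007427] -0.0009185373251250884
```

```bash
python3 - <<'E'
from h import *
from cell import r,optics
p=np.load("p.npy"); O=r.finger_overhang
t0=r.current_t()
def go(th,dz=0,v=.05):
    e=cover(p,th,[0,-.132,.003])[0]; r.move_linear([e[0],e[1],e[2]+O+dz],rot=down(p[2]),vel=v)
go(.8,v=.2); print(r.current_t()-t0,r.current_contact_force().round(1))
for th in (.65,.5,.35,.2,.1,.05):
    go(th); print(th,round(r.current_t()-t0,2),r.current_contact_force().round(1))
for dz in np.arange(0.004,-.006,-.001):
    go(0,dz,.02); f=r.current_contact_force(); print(round(dz,4),round(r.current_t()-t0,2),f.round(1),r.current_tool_pos().round(4))
    if f[2]>11: break
im=optics.get_image("side"); cv2.imwrite("pics/side1.png",im["pixels"][100:310,180:400,::-1].repeat(2,0).repeat(2,1))
E
```

```text
0.8584000000000005 [0.1 0.2 1. ]
0.65 1.4 [ 0.4 -0.2  1.4]
0.5 1.94 [-0.3 -0.6 -0.2]
0.35 2.48 [-1.1 -0.3 -0.3]
0.2 3.03 [1.  0.2 0.2]
0.1 3.44 [ 0.1 -0.3  0.6]
0.05 3.73 [ 0.4  0.5 -0.2]
0.004 4.01 [0.8 0.3 0.1] [ 0.5579 -0.1472  0.1294]
0.003 4.26 [-0.9 -0.1 -0.6] [ 0.5579 -0.1472  0.1285]
0.002 4.51 [-1.1 -0.4 -0.5] [ 0.5579 -0.1472  0.1275]
0.001 4.76 [-0.5 -0.7 -0.2] [ 0.5579 -0.1472  0.1264]
0.0 5.01 [0.1 0.4 2.5] [ 0.558  -0.1472  0.1256]
-0.001 5.26 [-4.1  0.9 12.5] [ 0.5581 -0.1472  0.1255]
```

View pics/side1.png

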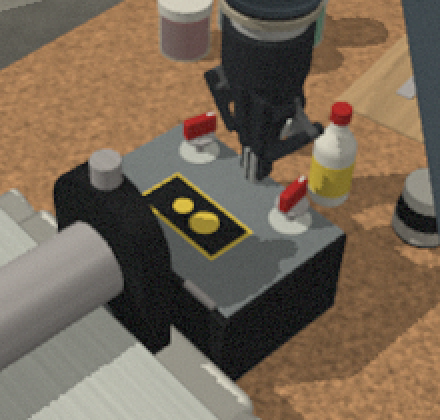

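The side view shows the cover lying flush on the case. I'll move aside and measure both studs with the cover shut.

```bash
python3 - <<'E'
from h import *
from cell import r,optics
p=np.load("p.npy"); t0=r.current_t(); print(t0)
x=r.current_tool_pos(); x[2]=.26; r.move_linear(x,vel=.25)
q=r.current_q(); q[0]-=.75; r.set_joints(q); print(r.current_t())
I={n:optics.get_image(n) for n in("side","top")}; pickle.dump(I,open("pics/I2.pkl","wb"))
out=[]
for n in("top","side"):
    for sx in(-.06,.06):
        c=proj(I[n],press(p,[sx,-.045,.1395]))[0].astype(int); 
        m=red(I[n],(c[0]-22,c[1]-22,44,44)); yx=np.argwhere(m); print(n,sx,c,len(yx),yx[:,::-1].mean(0).round(1))
        out.append(cv2.resize(I[n]["pixels"][c[1]-25:c[1]+25,c[0]-30:c[0]+30,::-1],(380,290),interpolation=cv2.INTER_CUBIC))
cv2.imwrite("pics/studs.png",np.vstack([np.hstack(out[:2]),np.hstack(out[2:])]))
# fit stud position & turn by IoU-like: wing box points hull vs mask
def hull(im,X,a):
    B=np.array([[sx,sy,z] for sx in(-.005,.005) for sy in(-.016,.016) for z in(0,-.02)])@Rz(p[2]-a).T+X
    M=np.zeros((420*4,560*4),np.uint8); u=(proj(im,B)*4+1.5).astype(np.int32); cv2.fillConvexPoly(M,cv2.convexHull(u),1); return M
from scipy.optimize import minimize
for k,sx in(("a",-.06),("b",.06)):
    X0=press(p,[sx,-.045,.1445])[0]; ms=[]
    for n in I:
        c=proj(I[n],X0-[0,0,.005])[0].astype(int); ms.append((I[n],cv2.resize(red(I[n],(c[0]-22,c[1]-22,44,44)).astype(np.uint8),None,fx=4,fy=4,interpolation=cv2.INTER_NEAREST)))
    def cost(v,full=False):
        o=0
        for im,m in ms:
            h=hull(im,np.r_[v[:2],.1445+ (v[3])],v[2]); o+=1-(h&m).sum()/max(1,(h|m).sum())
        return o
    best=min((minimize(cost,np.r_[X0[:2],a,0],method="Nelder-Mead",options=dict(initial_simplex=np.r_[X0[:2],a,0]+np.vstack([np.zeros(4),np.diag([.004,.004,.15,.002])]),xatol=1e-4,fatol=1e-4)) for a in(-.25,0,.25)),key=lambda g:g.fun)
    L=(best.x[:2]-p[:2])@Rz(p[2])[:2,:2]; print(k,best.x.round(4),best.fun,"press",L.round(4))
E
```

```text
9.3417
11.5917
top -0.06 [304 262] 118 [304.7 263. ]
top 0.06 [313 181] 131 [313.9 182.5]
side -0.06 [326 195] 135 [325.8 196.9]
side 0.06 [279 160] 149 [279.2 162.5]
a [ 0.4992 -0.1246 -0.2004  0.0017] 0.673517295038088 press [-0.0607 -0.0467]
b [ 6.192e-01 -1.373e-01  1.542e-01 -5.000e-04] 0.6704351136215914 press [ 0.0599 -0.0468]
```

View pics/studs.png

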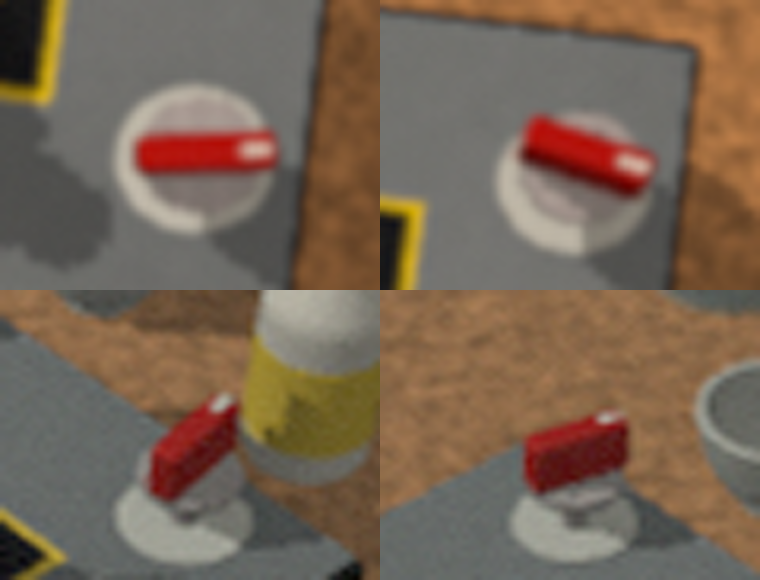

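```bash
cat >> h.py <<'E'
from cell import r,optics
p=np.load("p.npy"); O=r.finger_overhang
def fz(n=3):
    v=[]
    for _ in range(n): r.sleep(.02); v.append(np.r_[r.current_contact_force(),r.current_torque()])
    return np.mean(v,0)
class Stud:
    def __init__(s,xy,turn,depth=0,f0=0): s.xy=np.array(xy,float);s.turn=turn;s.d=depth;s.f0=f0
    def cmd(s,turn=None,d=None,v=.03):
        if turn is not None:s.turn=turn
        if d is not None:s.d=d
        r.move_linear([*s.xy,.1275+O-s.d],rot=down(p[2]-s.turn),vel=v)
    def ex(s): # force beyond spring
        f=fz(); return f[2]-s.f0-(3.6+500*max(0,.1495-r.current_tool_pos()[2])), f
E
python3 - <<'E'
from h import *
I=pickle.load(open("pics/I2.pkl","rb"))["top"]
for k,uv in(("a",(306.1,262.7)),("b",(315.6,182.0))):
    X=least_squares(lambda x:proj(I,[x[0],x[1],.1345])[0]-uv,[.5,-.1]).x; print(k,X.round(4),((X-p[:2])@Rz(p[2])[:2,:2]).round(4))
    if k=="a":XA=X
XA=.5*XA+.5*np.array([.4992,-.1246]) 
s=Stud(press(p,[-.0603,-.048,0])[0][:2],-.2); print(s.xy,r.current_t())
r.set_gripper(.36,60); print(r.current_t())
r.move_to([*s.xy,.20],down(p[2]-s.turn)); print(r.current_t(),r.current_contact_force())
s.f0=fz()[2]; s.cmd(v=.1); print("down",r.current_t(),fz().round(2),r.current_tool_pos())
r.set_gripper(0,60); print("grip",r.current_t(),fz().round(2),r.current_opening(),r.current_finger_force(),s.f0)
E
```

```text
a [ 0.4997 -0.1263] [-0.0601 -0.0483]
b [ 0.62   -0.1395] [ 0.0609 -0.0489]
[ 0.49954601 -0.12602229] 11.6917
12.0917
13.6167 [0.8928312  1.13731823 0.83700827]
down 14.325 [ 0.1  -0.56 -0.06  0.01 -0.01 -0.02] [ 0.49990472 -0.126231    0.1501102 ]
grip 14.6917 [ 4.11  1.88  3.31  0.41 -0.69 -0.04] 0.09526137878436805 62.40063786506653 0.007089460454588563
```

```bash
cat > press.py <<'E'
from h import *
def contact(s,dmax=.006,lim=3.5):
    while s.d<dmax:
        s.cmd(d=s.d+.0005); e,f=s.ex(); print("d%.1f z%.4f ex%.1f"%(s.d*1e3,r.current_tool_pos()[2],e),f.round(1).tolist(),round(r.current_t(),2))
        if e>lim: return True
    return False
E
python3 - <<'E'
from press import *
s=Stud([0.49954601,-0.12602229],-.2); contact(s)
E
```

```text
d0.5 z0.1495 ex-0.3 [5.0, 2.8, 3.3, 0.5, -0.9, -0.0] 15.04
d1.0 z0.1490 ex0.5 [4.4, 3.0, 4.3, 0.5, -0.8, -0.0] 15.34
d1.5 z0.1486 ex0.2 [4.6, 2.9, 4.2, 0.5, -0.7, -0.0] 15.64
d2.0 z0.1483 ex2.6 [2.9, 3.6, 6.8, 0.5, -0.6, 0.0] 15.94
d2.5 z0.1479 ex4.8 [3.3, 2.8, 9.2, 0.6, -0.4, -0.0] 16.24
```

```bash
cat >> press.py <<'E'
def sweep(s,turns):
    for a in turns:
        s.cmd(turn=a); e,f=s.ex(); print("turn%.2f z%.4f ex%.1f"%(a,r.current_tool_pos()[2],e),f.round(1).tolist(),round(r.current_t(),2))
        if e<2.2: return True
    return False
E
python3 - <<'E'
from press import *
s=Stud([0.49954601,-0.12602229],-.2,.0025); s.cmd(d=.003)
print(sweep(s,[-.32,-.44,-.56,-.64]) or sweep(s,np.arange(-.52,.7,.12)), s.turn)
E
```

```text
turn-0.32 z0.1472 ex0.8 [4.1, 2.3, 5.6, 0.5, -0.7, -0.1] 16.81
True -0.32
```

```bash
cat >> press.py <<'E'
def floor(s,dmax=.0175,lim=5,step=.001):
    while s.d<dmax:
        st=step if s.d<.010 else .0005
        s.cmd(d=s.d+st); e,f=s.ex(); print("d%.1f z%.4f ex%.1f"%(s.d*1e3,r.current_tool_pos()[2],e),f.round(1).tolist(),round(r.current_t(),2))
        if e>lim: return True
E
python3 - <<'E'
from press import *
s=Stud([0.49954601,-0.12602229],-.32,.003); floor(s)
E
```

```text
d4.0 z0.1462 ex-0.7 [4.6, 2.9, 4.6, 0.5, -0.7, -0.1] 17.11
d5.0 z0.1453 ex0.7 [4.1, 3.0, 6.4, 0.5, -0.7, -0.1] 17.41
d6.0 z0.1443 ex-0.3 [4.4, 2.5, 5.9, 0.5, -0.7, -0.1] 17.71
d7.0 z0.1432 ex-1.3 [4.8, 2.9, 5.5, 0.5, -0.7, -0.1] 18.01
d8.0 z0.1420 ex-4.7 [5.6, 3.2, 2.7, 0.5, -0.9, -0.0] 18.31
d9.0 z0.1413 ex-0.0 [3.8, 2.9, 7.7, 0.6, -0.6, -0.0] 18.61
d10.0 z0.1404 ex-0.2 [3.9, 3.6, 8.0, 0.6, -0.6, -0.0] 18.91
d10.5 z0.1399 ex-0.4 [3.5, 3.6, 8.0, 0.6, -0.6, -0.0] 19.21
d11.0 z0.1394 ex-0.1 [3.4, 3.1, 8.5, 0.6, -0.5, 0.0] 19.51
d11.5 z0.1389 ex-0.0 [3.7, 3.5, 8.9, 0.6, -0.5, -0.0] 19.81
d12.0 z0.1384 ex-0.3 [3.3, 3.5, 8.8, 0.6, -0.5, -0.0] 20.11
d12.5 z0.1382 ex2.7 [2.4, 3.7, 12.0, 0.7, -0.3, 0.0] 20.41
d13.0 z0.1381 ex8.7 [0.4, 4.1, 18.0, 0.8, 0.0, -0.0] 20.71
```

```bash
cat >> press.py <<'E'
def lock(s,turns,lim=1.2):
    for a in turns:
        s.cmd(turn=a,v=.05); e,f=s.ex(); print("turn%.2f z%.4f ex%.1f"%(a,r.current_tool_pos()[2],e),f.round(2).tolist(),round(r.current_t(),2))
        if abs(f[5])>lim: break
E
python3 - <<'E'
from press import *
s=Stud([0.49954601,-0.12602229],-.32,.013); s.cmd(d=.0126); lock(s,[-.1,.15,.4,.7,1.0,1.3,1.5,1.57,1.6])
E
```

```text
turn-0.10 z0.1382 ex4.6 [1.32, 4.22, 13.85, 0.69, -0.14, -0.04] 21.38
turn0.15 z0.1382 ex5.1 [0.84, 3.42, 14.32, 0.73, -0.06, -0.04] 21.82
turn0.40 z0.1382 ex5.3 [0.5, 4.26, 14.56, 0.84, -0.02, -0.05] 22.27
turn0.70 z0.1382 ex5.4 [0.67, 5.18, 14.69, 0.94, -0.02, -0.05] 22.77
turn1.00 z0.1382 ex5.6 [0.65, 5.3, 14.88, 1.04, -0.01, -0.02] 23.27
turn1.30 z0.1382 ex5.4 [0.4, 5.75, 14.66, 1.18, -0.04, -0.07] 23.77
turn1.50 z0.1382 ex6.1 [0.45, 6.64, 15.41, 1.26, -0.05, -0.04] 24.18
turn1.57 z0.1382 ex5.1 [0.7, 6.67, 14.36, 1.31, -0.11, -0.01] 24.48
turn1.60 z0.1382 ex5.5 [0.91, 6.98, 14.8, 1.31, -0.09, 0.4] 24.77
```

```bash
cat >> press.py <<'E'
def let(s,up=.004):
    d=s.d
    for k in (.25,.5,.75,1.): 
        s.cmd(d=d-up*k); e,f=s.ex(); print("d%.1f z%.4f"%(s.d*1e3,r.current_tool_pos()[2]),f.round(1).tolist())
    r.set_gripper(.36,60); print("open",fz().round(1)); x=r.current_tool_pos();x[2]=.21; r.move_linear(x,vel=.15); print(r.current_t())
E
python3 - <<'E'
from press import *
s=Stud([0.49954601,-0.12602229],1.6,.0126); s.cmd(turn=1.585); let(s)
im=optics.get_image("side"); cv2.imwrite("pics/side3.png",cv2.resize(im["pixels"][110:270,220:400,::-1],None,fx=3,fy=3,interpolation=cv2.INTER_CUBIC))
E
```

```text
d11.6 z0.1387 [3.0, 6.4, 9.3, 1.2, -0.5, 0.2]
d10.6 z0.1397 [3.1, 6.2, 8.1, 1.1, -0.5, 0.2]
d9.6 z0.1406 [2.8, 5.7, 8.3, 1.2, -0.5, 0.2]
d8.6 z0.1416 [3.8, 6.1, 7.0, 1.2, -0.6, 0.2]
open [-0.1 -0.3 -0.4 -0.   0.   0. ]
27.225
```

View pics/side3.png

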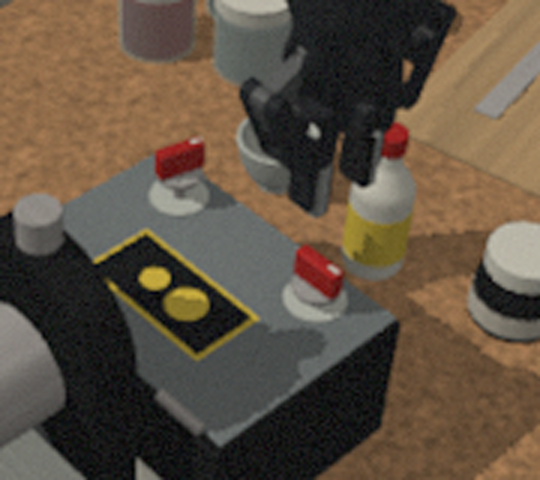

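Stud A is now along x and sits low, so it is locked. Stud B next, gripping and pressing in one go.

```bash
python3 - <<'E'
from press import *
s=Stud(press(p,[.0603,-.0483,0])[0][:2],.15); print(s.xy)
r.move_to([*s.xy,.20],down(p[2]-s.turn)); s.f0=0
s.cmd(v=.1); print("down",r.current_t(),fz().round(2))
r.set_gripper(0,60); print("grip",r.current_t(),fz().round(2),r.current_opening(),r.current_finger_force())
if contact(s):
    s.cmd(d=s.d+.0005); print(s.ex())
    print(sweep(s,[.27,.39,.51,.62]) or sweep(s,np.arange(.5,-.7,-.12)), s.turn, s.d)
E
```

```text
[ 0.61945913 -0.13887899]
down 29.1917 [-0.34  0.03 -0.07  0.   -0.    0.03]
grip 29.5583 [ 0.56  0.54  3.13  0.07 -0.09 -0.04] 0.09818434819812387 62.530503273010254
d0.5 z0.1492 ex0.1 [2.4, 0.3, 3.8, -0.0, -0.3, 0.0] 29.91
d1.0 z0.1486 ex0.0 [3.7, -0.5, 4.1, -0.0, -0.6, -0.0] 30.21
d1.5 z0.1481 ex0.1 [3.7, -0.7, 4.4, -0.1, -0.8, -0.0] 30.51
d2.0 z0.1476 ex-0.3 [5.3, -0.4, 4.2, -0.1, -0.9, -0.0] 30.81
d2.5 z0.1474 ex2.3 [3.7, -0.1, 6.9, -0.0, -0.8, 0.0] 31.11
d3.0 z0.1472 ex5.5 [3.5, -0.3, 10.2, -0.0, -0.5, -0.0] 31.41
(np.float64(7.9426744631187605), array([ 1.66361815,  0.32443958, 12.7684582 ,  0.05290552, -0.33345953,
       -0.0468037 ]))
turn0.27 z0.1471 ex8.4 [1.2, 0.9, 13.2, 0.1, -0.2, -0.0] 32.02
turn0.39 z0.1472 ex9.5 [0.6, 0.8, 14.3, 0.1, -0.2, 0.0] 32.34
turn0.51 z0.1472 ex10.2 [0.9, 0.8, 15.0, 0.2, -0.1, 0.0] 32.66
turn0.62 z0.1472 ex9.9 [0.4, 0.8, 14.6, 0.2, -0.0, -0.0] 32.97
turn0.50 z0.1472 ex10.0 [1.2, 1.0, 14.8, 0.1, -0.1, -0.0] 33.28
turn0.38 z0.1472 ex9.4 [0.4, 0.7, 14.2, 0.1, -0.1, -0.0] 33.6
turn0.26 z0.1472 ex9.3 [1.2, 0.2, 14.1, 0.1, -0.2, 0.0] 33.92
turn0.14 z0.1471 ex8.2 [1.7, 0.3, 13.0, 0.1, -0.3, -0.0] 34.23
turn0.02 z0.1468 ex4.8 [2.9, 0.1, 9.8, 0.0, -0.6, 0.0] 34.55
turn-0.10 z0.1463 ex0.0 [5.7, 0.3, 5.2, -0.1, -1.0, 0.0] 34.87
True -0.09999999999999998 0.0035
```

```bash
python3 - <<'E'
from press import *
s=Stud([0.61945913,-0.13887899],-.10,.0035); floor(s)
if s.d>.0115:
    s.cmd(d=s.d-.0003); lock(s,[.1,.35,.7,1.0,1.3,1.5,1.57,1.6]); print(s.d,s.turn)
E
```

```text
d4.5 z0.1453 ex0.2 [5.6, -0.5, 5.9, -0.1, -1.0, 0.0] 35.17
d5.5 z0.1443 ex-0.7 [4.9, -0.3, 5.5, -0.1, -0.9, 0.0] 35.47
d6.5 z0.1434 ex0.1 [4.6, -0.6, 6.7, -0.1, -0.9, 0.0] 35.77
d7.5 z0.1424 ex-0.1 [5.0, -0.2, 7.0, -0.1, -0.8, 0.0] 36.07
d8.5 z0.1415 ex-0.0 [4.1, 0.2, 7.6, -0.0, -0.8, 0.0] 36.37
d9.5 z0.1406 ex-0.9 [4.2, -0.1, 7.2, -0.1, -0.8, -0.0] 36.67
d10.5 z0.1396 ex-0.1 [3.9, 0.3, 8.4, -0.0, -0.7, -0.0] 36.97
d11.0 z0.1392 ex-0.4 [4.3, 0.6, 8.4, -0.0, -0.7, 0.0] 37.27
d11.5 z0.1387 ex-0.5 [4.0, -0.2, 8.5, -0.0, -0.7, -0.0] 37.57
d12.0 z0.1382 ex0.5 [4.0, 0.5, 9.8, 0.0, -0.7, 0.0] 37.87
d12.5 z0.1377 ex-0.6 [4.1, 0.2, 8.9, -0.0, -0.7, -0.0] 38.17
d13.0 z0.1372 ex-0.2 [3.9, -0.0, 9.5, -0.0, -0.7, 0.0] 38.47
d13.5 z0.1370 ex1.7 [2.6, 0.1, 11.5, 0.0, -0.5, -0.0] 38.77
d14.0 z0.1370 ex5.9 [1.3, 0.9, 15.7, 0.1, -0.2, 0.0] 39.07
turn0.10 z0.1370 ex3.8 [2.1, 0.4, 13.64, 0.08, -0.33, -0.04] 39.72
turn0.35 z0.1370 ex4.4 [0.85, 0.72, 14.28, 0.13, -0.18, -0.05] 40.17
turn0.70 z0.1370 ex4.7 [0.46, 0.81, 14.6, 0.25, -0.04, -0.05] 40.72
turn1.00 z0.1370 ex5.5 [-0.19, 1.28, 15.39, 0.35, 0.07, -0.05] 41.22
turn1.30 z0.1370 ex5.3 [-0.74, 2.54, 15.2, 0.47, 0.07, 0.01] 41.72
turn1.50 z0.1370 ex5.2 [-0.66, 3.33, 15.07, 0.57, 0.09, -0.02] 42.12
turn1.57 z0.1369 ex5.6 [-0.72, 3.42, 15.45, 0.6, 0.11, -0.0] 42.42
turn1.60 z0.1370 ex5.8 [-0.4, 3.25, 15.7, 0.58, 0.05, 0.44] 42.72
0.013700000000000006 1.6
```

```bash
python3 - <<'E'
from press import *
s=Stud([0.61945913,-0.13887899],1.6,.0137); s.cmd(turn=1.585); let(s)
q=r.current_q(); q[0]-=.7; q[1]-=.2; r.set_joints(q); print(r.current_t())
I={n:optics.get_image(n) for n in("side","top")}
a=I["top"]["pixels"][130:310,190:430,::-1];b=I["side"]["pixels"][110:290,200:440,::-1]
cv2.imwrite("pics/end.png",cv2.resize(np.hstack([a,b]),(800,300),interpolation=cv2.INTER_CUBIC))
for n,sx in(("a",-.0603),("b",.0603)): 
  for z in (.1445,.135): print(n,z,[proj(I[k],press(p,[sx,-.048,z]))[0].round(1) for k in I])
E
```

```text
d12.7 z0.1373 [2.2, 3.0, 9.8, 0.5, -0.4, 0.2]
d11.7 z0.1382 [2.6, 2.9, 8.8, 0.5, -0.4, 0.2]
d10.7 z0.1392 [2.1, 2.0, 8.2, 0.5, -0.4, 0.2]
d9.7 z0.1401 [2.3, 2.1, 8.0, 0.5, -0.5, 0.2]
open [-0.4 -0.  -0.2 -0.   0.   0. ]
45.175
46.8333
a 0.1445 [array([328.2, 192.3]), array([306.5, 262.5])]
a 0.135 [array([327.7, 196.2]), array([305.9, 262.8])]
b 0.1445 [array([280.6, 157.8]), array([315.7, 180.8])]
b 0.135 [array([280.5, 161.7]), array([315. , 182.3])]
```

View pics/end.png

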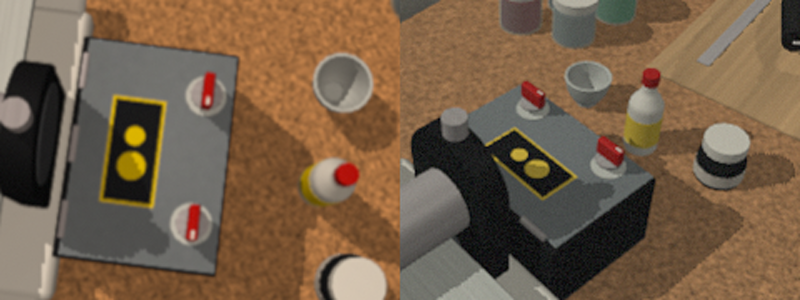

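Both wings lie along x, at (193,223) and (208,92) in the left half of the picture. Both sit about 10 mm lower than before, the cover is shut, and the jar, bottle and pot are where they were.

```bash
python3 -c "
from cell import r
print(r.hand_in(),r.current_t())"
```

```text
the job is handed in; nothing more can be done
the job is handed in; nothing more can be done
```

The cover is shut and both studs are turned to their stops and sitting in their locked notches, judging by the final pictures. The ink jar, oil bottle and grease pot were not moved, and I handed the job in at about 47 s of the 72 s allowed.

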